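# Uncover the plate, build a small burger on it and cover it again

### The job

Take the glass dome off the blue plate and stand it upright on the free worktop to the right, clear of the plate. Build the burger in the middle of the plate: the plain bottom bun first, then every filling round that lies on the chopping board (two to four of them, in any order), and the seeded top bun last, crown up, so that all of it lies flat in one straight stack centred on the plate. Then put the dome back over it, standing level on the floor of the plate inside its rim, and leave the steel tumbler and the salt bottle where they stand.

Things in the scene. Friction and masses are not known exactly. Their poses are not given: they have to be found in the camera images.
- plate_mid (a point): blue ceramic plate, 210 mm across, 16 mm high, loose, 0.8 kg, standing on the worktop; flat floor 6 mm above the worktop and about 166 mm wide (83 mm radius), then a rim that slopes outward up to 16 mm above the worktop. The point is the centre of the plate's floor, on its upper face; z up
- board_top (a point): wooden chopping board, 210 mm (its x) by 300 mm (its y) by 22 mm thick, lying on the worktop, does not move. The point is the centre of its upper face. The buns and fillings lie on it at the start in two rows of three places, rows 120 mm apart along the board's x, places 100 mm apart along its y
- bun_bottom_mid (a point): plain bottom bun: flat disc with brown side and pale top; 62 mm diameter, 20 mm thick, straight side, 60 g. The point is its centre, 10 mm above its underside; z points up out of its top face
- bun_top_mid (a point): top bun: brown, domed crown with pale seeds, flat pale underside; 62 mm diameter, 30 mm high; the lowest 18 mm of its side is upright, 50 g. The point is its centre, 15 mm above its underside; z points up out of its top face
- bean_patty_mid (a point): bean patty: dark brown filling round with black grill bars on top; 60 mm diameter, 16 mm thick, rigid, 60 g; may be absent. The point is its centre, 8 mm above its underside; z points up out of its top face
- potato_cake_mid (a point): potato cake: golden-brown filling round with darker specks on top; 60 mm diameter, 16 mm thick, rigid, 60 g; may be absent. The point is its centre, 8 mm above its underside; z points up out of its top face
- cheese_round_mid (a point): cheese: bright yellow filling round; 60 mm diameter, 16 mm thick, rigid, 60 g; may be absent. The point is its centre, 8 mm above its underside; z points up out of its top face
- tomato_round_mid (a point): tomato: red filling round with six pale seed spots on top; 60 mm diameter, 16 mm thick, rigid, 60 g; may be absent. The point is its centre, 8 mm above its underside; z points up out of its top face
- dome_knob (a point): round wooden knob on top of the clear glass dome, 36 mm across, 21 mm high, on a thinner neck. The point is the centre of the knob, 149 mm above the dome's lower rim; z up. The dome starts on the floor of the empty plate
- tumbler_mid (a point): steel tumbler, 77 mm across, 103 mm high, loose bystander, not to be disturbed. The point is on its axis 50 mm above its foot
- salt_bottle_mid (a point): white salt bottle with a red band, 55 mm across, 86 mm high, loose bystander, not to be disturbed. The point is its centre, 43 mm above its foot
- dome: clear glass dome (food cover), open below; 136 mm outer diameter, wall 4 mm, 125 mm free height inside, 160 mm high with the knob, 0.4 kg. Its origin is the centre of its lower rim. The worktop to the right of the plate (about x 0.45 to 0.55, y -0.42 to -0.33) is free to stand it on meanwhile
- plate: the plate again: its origin is the centre of its underside
- bun_top: the top bun again: its origin is the centre of its underside
Mind the look-alikes: they are no part of the job. What is shaped like the part that bears cheese_round_mid but green or turquoise is not meant.

How it is judged:
By the outcome, as a careful person would: the job done as asked, in the order asked, and still so for the second after the job is handed in, with the robot touching nothing.
Of bean_patty, potato_cake, cheese_round, tomato_round only 2 to 4 are there at a start; the rules pass over those that are not, and their reading is None.
At some moment in a run one of dome, bean_patty, potato_cake, cheese_round, tomato_round may be knocked a few centimetres aside while the robot is not near it.
Once in a run the grip may slacken for a moment while it holds something.
It also fails if it takes over 210 s, if anything falls off the work surface, if the arm or the gripper's body presses on something with over 40 N, if the wrist force passes 120 N, or if a joint passes its speed limit or range.

### The arm

A 6-joint arm with a two-finger parallel gripper is mounted at the origin on a cart in front of the work surface, level with it; the furniture and walls round the work are solid. World frame = base frame: x ahead of the robot, y to its left, z up, the work surface at z = 0. Lengths are in m, angles in rad, forces in N, time in s.
With the tool pointing down it reaches from about 0.375 to 0.9 m from the base axis. Payload 3.1 kg.
Tool frame: the origin (TCP) lies at the centre of the arm's flange, where the gripper is bolted on; the fingertips stand 182 mm ahead of it and the grasp point (between the pads) lies 164 mm ahead of it; z points along the fingers, y is the line along which they close (so a half turn about z gives the same grasp; the last joint's range is limited). The gripper opens to 87 mm and grips with 3 to 60 N. Pads are 19 mm wide; open, the fingers measure 117 mm over their backs; the gripper's body (75 mm by 190 mm) begins 51 mm behind the grasp point.
Start: joints at [1.145, 0.527, 1.433, -0, 1.181, -0.178], TCP at [0.153, 0.606, 0.405] pointing down, gripper open.
Joint ranges: [-3.08, 3.08], [-0.75, 2.2], [0.22, 2.44], [-1.43, 4.57], [0, 2.65], [-2.85, 2.85]. Speed limits (rad/s): [2.79, 2.79, 3.14, 3.14, 3.14, 3.14].

### API

Orientations are given as a unit quaternion [x, y, z, w].
In Python, from rig import * gives the robot as it stands.
- The arm moves only by the tool move_arm, never from a script. Its argument "commands" is a list that holds one entry, the list of rows, each a list of 6 numbers: the shift along the tool's x, y, z in units of 40 mm (1.0 is 40 mm), then the turn, a rotation vector about the tool's x, y, z in rad. A call has 1 to 12 rows; each row is the pose to reach, as a shift and turn from the pose commanded when the call began, along the tool's axes at that moment; what a row does not reach only later rows make up. A row lasts 1/8 s, in which the tool goes at most 62.5 mm and 10.7 degrees, less where a joint would pass 70% of its speed; a pose out of reach is approached as far as the arm can. A call with a gripper value outside its range is refused whole. "claw" is the closure, from -1 (fully open) to 1 (shut), so that 0 is half open, set as the call begins (left out, the last holds). The fingers move at their own pace and stop on an object; "squeeze" is the grip in N (left out, the last holds). Time passes only in rows, so rows that repeat a pose let the fingers close. It gives the time, the measured TCP pose, the force, the opening and the grip force at its end, in the units of the state.
- get_obs(): the state, without advancing time (a new reading comes with each control period).
- camera(name): name is "scene" or "top" or "wrist"; returns a dict with "pixels" (384x512x3 uint8, blue, green, red), "range_z" (384x512 float32, m along the optical axis (not along the pixel's ray), 0 where there is no reading), "camera_matrix" (3x3 intrinsics, pixels), "extrinsics" (4x4, takes a point from world to camera coordinates). Camera axes: x right, y up, looking along -z (the intrinsics and any distortion apply to the point x, -y, -z); pixel columns grow to the right and rows downward; lengths in m; the calibration is good to about 2 mm. A picture is of the moment at which its call begins.
- hand_in(): hands the job in; it is judged then, once.
The state is a dict: "time": time; "q": joint angles; "joint_velocities": joint speeds; "joint_torque": joint torques, N m; "position": TCP position; "tool_rot": TCP orientation; "ft_force": force on the tool from outside, world axes, zero at the start; "moment": the same for the moment, N m; "grip_width": finger opening in m; "grip_force": force on a finger pad.
Only numpy, scipy, OpenCV 4.12 (cv2) and the standard library are available. Lean on these libraries where they do the work, as an engineer would, in place of code of your own. Each camera call takes 0.05 s, during which the arm holds its last target. There are 200 camera calls.

## Working session

There is one attempt and no reset: what is moved stays moved. The work goes in short steps, Python scripts to look and compute and a tool call to move; the robot and the scene stay as the last step left them, time stands still between calls to the robot, and variables do not carry over. Pictures are saved under pics/ and viewed, at most 14 in all, crops included, and the job is handed in when it is done.

Besides the shell and the picture viewer there is one more tool, called as a command line: name --argument value ..., lists and objects as JSON in quotes. move_arm: Moves the arm, as the interface text tells. Its arguments: {"type":"object","properties":{"commands":{"type":"array","items":{"type":"array","items":{"type":"array","items":{"type":"number"}}}},"claw":{"type":"number"},"squeeze":{"type":"number"}},"required":["commands"]}

```bash
mkdir -p pics; ls; cat > h.py <<'E'
from rig import *
import numpy as np, cv2
from scipy.spatial.transform import Rotation as R
def cam(n):
    c=camera(n); return c
def ray(c,u,v):
    K=np.array(c["camera_matrix"]);E=np.array(c["extrinsics"])
    d=np.array([(u-K[0,2])/K[0,0],-(v-K[1,2])/K[1,1],-1.0])
    Rm=E[:3,:3]; o=-Rm.T@E[:3,3]; return o,Rm.T@d
def onz(c,u,v,z):
    o,d=ray(c,u,v); return o+d*(z-o[2])/d[2]
def cloud(c):
    h,w=c["range_z"].shape; u,v=np.meshgrid(np.arange(w),np.arange(h))
    K=np.array(c["camera_matrix"]);E=np.array(c["extrinsics"]);z=c["range_z"]
    p=np.stack([(u-K[0,2])/K[0,0]*z,-(v-K[1,2])/K[1,1]*z,-z],-1)
    return (p-E[:3,3])@E[:3,:3]
def proj(c,P):
    K=np.array(c["camera_matrix"]);E=np.array(c["extrinsics"])
    p=E[:3,:3]@np.array(P)+E[:3,3]; return K[0,0]*p[0]/-p[2]+K[0,2],K[1,1]*-p[1]/-p[2]+K[1,2]
E
python3 - <<'E'
from h import *
o=get_obs(); print({k:np.round(v,3) for k,v in o.items()})
print(R.from_quat(o["tool_rot"]).as_matrix().round(3))
for n in("top","scene"):
    c=cam(n); print(n,np.round(c["camera_matrix"],1).tolist(),np.round(c["extrinsics"],3).tolist(), [k for k in c])
    cv2.imwrite(f"pics/{n}0.png",cv2.resize(c["pixels"],(800,600),interpolation=cv2.INTER_CUBIC))
    np.savez(f"{n}0.npz",**c)
E
```

```text
pics
{'time': np.float64(0.0), 'q': array([ 1.145,  0.528,  1.434, -0.   ,  1.181, -0.179]), 'joint_velocities': array([-0.001, -0.   ,  0.001,  0.001, -0.001, -0.   ]), 'joint_torque': array([ 1.0000e-03, -4.4004e+01, -1.7660e+01,  6.4000e-02,  5.8000e-02,
       -0.0000e+00]), 'position': array([0.153, 0.606, 0.404]), 'tool_rot': array([ 0.123,  0.992, -0.001, -0.   ]), 'ft_force': array([-0.481,  0.616,  0.286]), 'moment': array([-0.007, -0.004,  0.038]), 'grip_force': np.float64(0.0), 'grip_width': np.float64(0.087)}
[[-0.97   0.244 -0.001]
 [ 0.244  0.97  -0.002]
 [ 0.    -0.002 -1.   ]]
top [[476.6, 0.0, 254.6], [0.0, 476.6, 186.0], [0.0, 0.0, 1.0]] [[0.028, -1.0, -0.004, 0.005], [0.99, 0.027, 0.139, -0.596], [-0.139, -0.008, 0.99, -1.49], [0.0, 0.0, 0.0, 1.0]] ['pixels', 'range_z', 'camera_matrix', 'extrinsics']
scene [[445.6, 0.0, 251.4], [0.0, 445.6, 190.6], [0.0, 0.0, 1.0]] [[0.777, -0.63, -0.009, -0.446], [0.477, 0.579, 0.661, -0.389], [-0.411, -0.518, 0.75, -1.17], [0.0, 0.0, 0.0, 1.0]] ['pixels', 'range_z', 'camera_matrix', 'extrinsics']
```

View pics/top0.png

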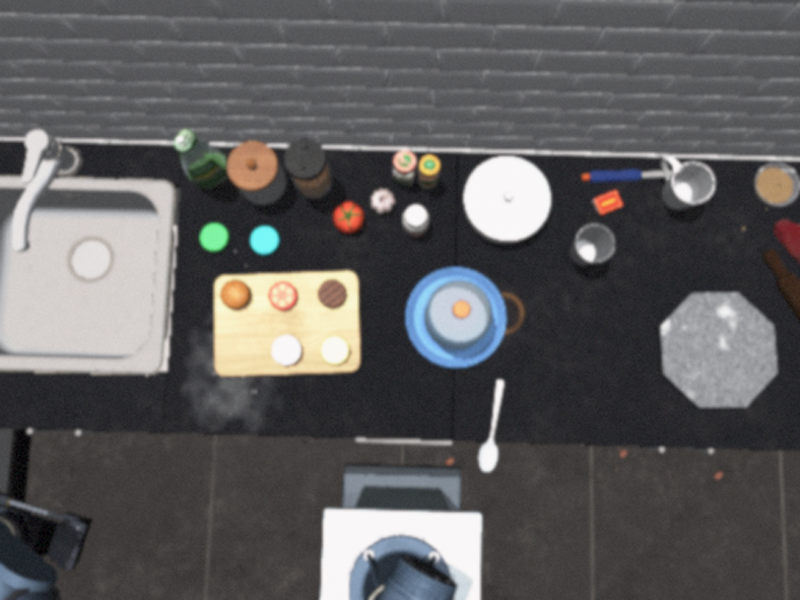

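View pics/scene0.png

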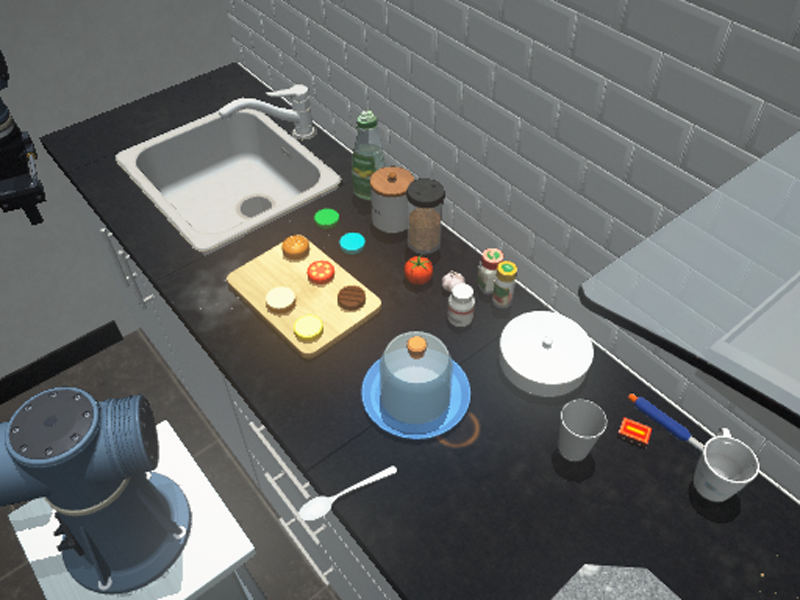

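The top view (800-wide pixels) shows these on the board:
- Seeded top bun at (235,294).
- Tomato at (283,296).
- Bean patty at (332,293).
- Bottom bun at (287,350).
- Cheese at (335,350).

The green (213,237) and turquoise (264,240) rounds lie off the board, so they are the look-alikes. The dome knob is at (461,309). I'll measure these and confirm them in one crop.

```bash
cat >> h.py <<'E'
def disc(c,u0,v0,zt,r=0.031):
    """centre of the disc around pixel (u0,v0): depth points near zt within r, circle via minEnclosing"""
    P=cloud(c); g=onz(c,u0,v0,zt)
    m=(abs(P[...,2]-zt)<0.006)&(np.hypot(P[...,0]-g[0],P[...,1]-g[1])<1.6*r)
    m=m.astype(np.uint8); cs,_=cv2.findContours(m,cv2.RETR_EXTERNAL,cv2.CHAIN_APPROX_NONE)
    k=max(cs,key=cv2.contourArea); (u,v),rr=cv2.minEnclosingCircle(k); M=cv2.moments(k)
    uu,vv=M['m10']/M['m00'],M['m01']/M['m00']
    return onz(c,uu,vv,zt), (cv2.contourArea(k)/np.pi)**.5*abs(np.linalg.norm(onz(c,uu+1,vv,zt)-onz(c,uu,vv,zt)))
E
python3 - <<'E'
from h import *
t=dict(np.load("top0.npz"));s=dict(np.load("scene0.npz"))
P=cloud(t)
for n,(u,v) in dict(topbun=(235,294),tomato=(283,296),bean=(332,293),bot=(287,350),cheese=(335,350),green=(213,237),turq=(264,240),board=(225,350),empty=(235,350),knob=(461,309),plate=(416,316),tum=(593,240),salt=(415,218),work=(520,400)).items():
    u*=.64;v*=.64; a=P[int(v),int(u)]; print(n,a.round(3), end=' ')
    if n in('topbun','tomato','bean','bot','cheese'):
        z=a[2]; d,r=disc(t,u,v,z); print('disc',d.round(4),round(r,4),end='')
    print()
# colour masks: brightness/hsv
hsv=cv2.cvtColor(t["pixels"],cv2.COLOR_BGR2HSV)
def blob(m,z):
    cs,_=cv2.findContours(m,cv2.RETR_EXTERNAL,cv2.CHAIN_APPROX_NONE);k=max(cs,key=cv2.contourArea)
    (u,v),ax,_=cv2.fitEllipse(k);return (u,v),ax,onz(t,u,v,z)
print('plate rim',blob(cv2.inRange(hsv,(95,90,60),(115,255,255))[:,:]*(np.indices((384,512))[0]<240).astype(np.uint8),0.016))
sub=np.zeros((384,512),np.uint8);sub[185:212,280:310]=1
print('knob',blob(cv2.inRange(hsv,(5,110,110),(22,255,255))*sub,0.165))
bm=cv2.inRange(hsv,(10,40,100),(30,255,255));bm[:, 240:]=0;bm[:165]=0;bm[250:]=0
cs,_=cv2.findContours(bm,0,2);k=max(cs,key=cv2.contourArea);b=cv2.minAreaRect(k);print('board',b,onz(t,*b[0],.022))
for q in cv2.boxPoints(b): print(onz(t,*q,.022).round(4))
Q=cloud(s)
print('hood',Q[:,:][(Q[...,2]>0.3)&(s["range_z"]>0)&(Q[...,0]>0.2)&(Q[...,1]<0)][::2000].round(2))
print('scene knob',Q[int(345*.64),int(416*.64)].round(3))
a=cv2.resize(t["pixels"][140:250,125:340],(800,410),interpolation=cv2.INTER_CUBIC);cv2.imwrite("pics/crop0.png",a)
b=cv2.resize(s["pixels"][130:240,130:320],(800,463),interpolation=cv2.INTER_CUBIC);cv2.imwrite("pics/crop1.png",b)
E
```

```text
topbun [0.58  0.357 0.045] disc [0.582  0.3572 0.0451] 0.0278
tomato [0.581 0.259 0.034] disc [0.5819 0.2616 0.0341] 0.0273
bean [0.589 0.159 0.04 ] disc [0.5893 0.159  0.0397] 0.0273
bot [0.468 0.245 0.045] disc [0.471  0.2453 0.045 ] 0.028
cheese [0.471 0.147 0.04 ] disc [0.473  0.1486 0.0402] 0.0274
green [0.704 0.416 0.021] 
turq [0.701 0.31  0.02 ] 
board [0.465 0.375 0.019] 
empty [0.466 0.355 0.022] 
knob [ 0.549 -0.099  0.165] 
plate [ 0.549 -0.017  0.006] 
tum [ 0.719 -0.383  0.024] 
salt [ 0.741 -0.007  0.086] 
work [ 0.38  -0.234  0.002] 
plate rim ((291.14556884765625, 202.82264709472656), (65.17292785644531, 66.17021179199219), array([ 0.54770051, -0.09863062,  0.016     ]))
knob ((294.8919677734375, 197.7467498779297), (7.867772579193115, 8.558835983276367), array([ 0.54709328, -0.09892097,  0.165     ]))
board ((182.61712646484375, 206.66233825683594), (66.8060531616211, 95.04594421386719), 87.87889862060547) [0.52480032 0.25275988 0.022     ]
[0.624  0.4172 0.022 ]
[0.6443 0.1071 0.022 ]
[0.4275 0.0914 0.022 ]
[0.4077 0.3955 0.022 ]
hood [[ 0.91 -0.    0.63]
 [ 0.92 -0.05  0.61]
 [ 0.92 -0.34  0.7 ]
 [ 0.92 -0.27  0.64]
 [ 0.92 -0.1   0.53]
 [ 0.91 -0.24  0.57]
 [ 0.91 -0.29  0.57]
 [ 0.92 -0.32  0.55]
 [ 0.92 -0.29  0.5 ]
 [ 0.91 -0.21  0.42]
 [ 0.92 -0.17  0.35]
 [ 0.52 -0.54  0.78]
 [ 0.49 -0.56  0.78]
 [ 0.39 -0.49  0.77]
 [ 0.42 -0.56  0.78]
 [ 0.38 -0.56  0.78]
 [ 0.35 -0.56  0.78]
 [ 0.37 -0.6   0.75]]
scene knob [ 0.543 -0.103  0.166]
```

View pics/crop1.png

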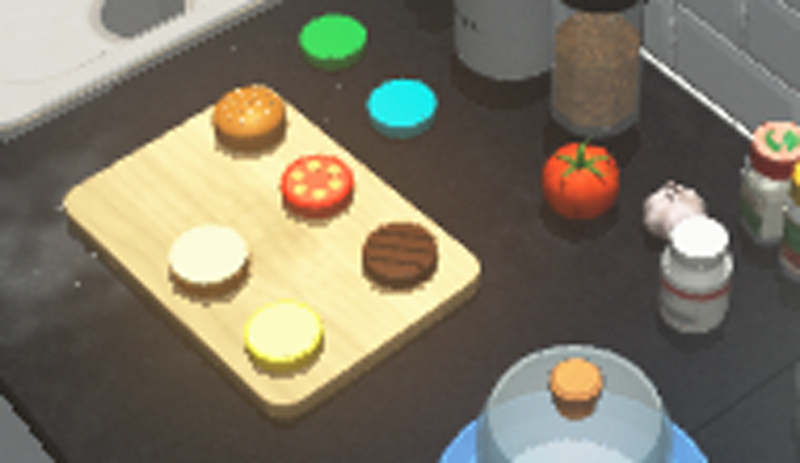

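The crop (800 wide) confirms each part: seeded bun (250,117), tomato with spots (318,183), barred patty (400,255), pale plain bun (208,258) and bright yellow cheese (284,333). The green and turquoise rounds are off the board and stay out. There is no potato cake. The heights match: bun tops at 45 mm and fillings at about 38 mm. The knob (0.547,-0.099,0.165) and plate (0.548,-0.099) agree. On the way to the dome I'll pass over the board for a wrist view.

move_arm --commands '[[[-1,-0.55,0,0,0,-0.05],[-2.2,-1.2,-0.1,0,0,-0.1],[-3.5,-1.95,-0.2,0,0,-0.15],[-4.8,-2.7,-0.2,0,0,-0.2],[-6.1,-3.4,-0.3,0,0,-0.246],[-7.4,-4.1,-0.4,0,0,-0.246],[-8.7,-4.9,-0.4,0,0,-0.246],[-10,-5.6,-0.4,0,0,-0.246],[-11,-6.15,-0.4,0,0,-0.246],[-11.3,-6.33,-0.4,0,0,-0.246],[-11.3,-6.33,-0.4,0,0,-0.246],[-11.3,-6.33,-0.4,0,0,-0.246]]]'

```text
time: 1.6
position: [0.5279, 0.2511, 0.4205]
tool_rot: [-0.0, 1.0, 0.0, -0.001]
ft_force: [-0.0, -0.0, -0.4]
grip_width: 0.0869
grip_force: 0.0
```

```bash
cat >> h.py <<'E'
def to(x,y,z,yaw=0):
    """shift/turn (tool units) from measured pose to tool-down pose with tool y along world y turned by yaw"""
    o=get_obs(); C=R.from_quat(o["tool_rot"]); T=R.from_euler('z',yaw)*R.from_matrix(np.diag([-1.,1,-1]))
    return np.r_[C.inv().apply(np.array([x,y,z])-o["position"])/.04,(C.inv()*T).as_rotvec()].round(3)
def st():
    o=get_obs(); print('t',round(float(o["time"]),2),'p',np.round(o["position"],4),'rv',(R.from_matrix(np.diag([-1.,1,-1]))*R.from_quat(o["tool_rot"])).as_rotvec().round(3),'F',np.round(o["ft_force"],1),'w',round(float(o["grip_width"]),4),'g',round(float(o["grip_force"]),1))
E
python3 - <<'E'
from h import *
st(); c=cam("wrist"); np.savez("w0.npz",**c); print(np.round(c["extrinsics"],3).tolist(),np.round(c["camera_matrix"],1).tolist())
E=np.array(c["extrinsics"]);print('campos',(-E[:3,:3].T@E[:3,3]).round(3))
cv2.imwrite("pics/w0.png",c["pixels"])
E
```

```text
t 1.6 p [0.5279 0.2511 0.4205] rv [-0.     0.002 -0.001] F [-0.  -0.  -0.4] w 0.0869 g 0.0
[[-0.001, 1.0, 0.0, -0.251], [-0.954, -0.001, -0.298, 0.544], [-0.298, -0.0, 0.954, -0.251], [0.0, 0.0, 0.0, 1.0]] [[294.1, 0.0, 254.2], [0.0, 294.1, 192.6], [0.0, 0.0, 1.0]]
campos [0.445 0.251 0.402]
```

View pics/w0.png

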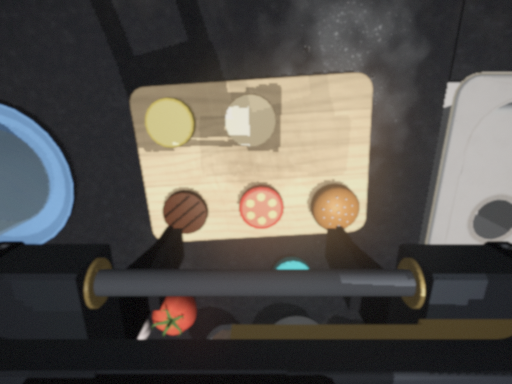

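The wrist view shows cheese (170,122), bottom bun (250,120), patty (186,212), tomato (262,206) and top bun (336,206), with the fingers partly in view below. I'll measure them here and work out the move to the dome.

```bash
python3 - <<'E'
from h import *
c=dict(np.load("w0.npz"));P=cloud(c)
for n,(u,v,z) in dict(cheese=(170,122,.038),bot=(250,120,.042),bean=(186,212,.038),tom=(262,206,.038),topb=(336,206,.05)).items():
    print(n,P[v,u].round(4),[np.round(x,4) for x in disc(c,u,v,P[v,u][2])])
E=None
t=cam("top")
for n,(u,v) in dict(cheese=(335,350),bot=(287,350),bean=(332,293),tom=(283,296),topb=(235,294)).items():
    u*=.64;v*=.64; g=cloud(t)[int(v),int(u)]
    print(n,[np.round(x,4) for x in disc(t,u,v,g[2])])
print('to above knob',to(.5475,-.099,.40),'down',to(.5475,-.099,.325))
E
```

```text
cheese [0.4692 0.1502 0.0398] [array([0.4694, 0.1497, 0.0398]), np.float64(0.0294)]
bot [0.4666 0.2462 0.0439] [array([0.4664, 0.2464, 0.0439]), np.float64(0.0301)]
bean [0.5852 0.1611 0.0384] [array([0.5845, 0.1601, 0.0384]), np.float64(0.0278)]
tom [0.5766 0.2615 0.0387] [array([0.5779, 0.2605, 0.0387]), np.float64(0.0283)]
topb [0.5716 0.3545 0.0524] [array([0.5763, 0.356 , 0.0524]), np.float64(0.0239)]
cheese [array([0.4731, 0.1494, 0.0347]), np.float64(0.0276)]
bot [array([0.4622, 0.239 , 0.0495]), np.float64(0.0013)]
bean [array([0.5905, 0.1589, 0.0362]), np.float64(0.0283)]
tom [array([0.5092, 0.202 , 0.3788]), np.float64(0.001)]
topb [array([0.509 , 0.2475, 0.5729]), np.float64(0.0188)]
to above knob [-4.800e-01 -8.759e+00  5.160e-01  0.000e+00 -1.000e-03  1.000e-03] down [-4.810e-01 -8.759e+00  2.391e+00  0.000e+00 -1.000e-03  1.000e-03]
```

move_arm --commands '[[[0,-1.2,0,0,0,0],[-0.1,-2.6,0,0,0,0],[-0.2,-4,0,0,0,0],[-0.3,-5.4,0,0,0,0],[-0.43,-6.8,0,0,0,0],[-0.43,-8,0,0,0,0],[-0.43,-8.76,0.2,0,0,0],[-0.43,-8.76,0.6,0,0,0],[-0.43,-8.76,1,0,0,0],[-0.43,-8.76,1.2,0,0,0],[-0.43,-8.76,1.2,0,0,0]]]'

```text
time: 3.08
position: [0.5459, -0.0994, 0.3721]
tool_rot: [-0.0, 1.0, 0.0, -0.001]
ft_force: [-0.8, -1.0, -0.7]
grip_width: 0.0873
grip_force: 0.0
```

```bash
python3 - <<'E'
from h import *
st(); c=cam("wrist"); np.savez("w1.npz",**c)
cv2.imwrite("pics/w1.png",c["pixels"])
print(to(.545,-.099,.325))
E
```

```text
t 3.08 p [ 0.5459 -0.0994  0.3721] rv [-0.001  0.002 -0.001] F [-0.8 -1.  -0.7] w 0.0873 g 0.0
[ 0.028  0.015  1.192  0.    -0.     0.   ]
```

View pics/w1.png

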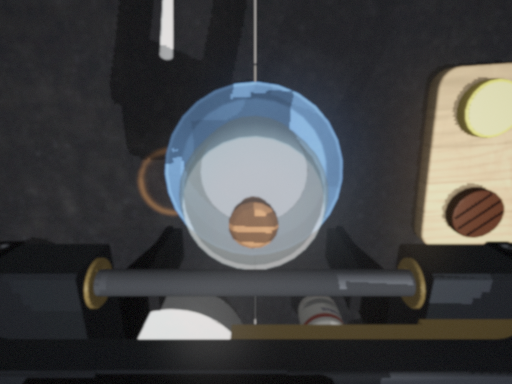

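The knob shows at (254,223), centred between the fingers. Its ray meets z=0.165 at x=0.544, y=-0.099, so I'll descend and grip.

move_arm --commands '[[[0.02,0.01,0.4,0,0,0],[0.02,0.01,0.8,0,0,0],[0.02,0.01,1.1,0,0,0],[0.02,0.01,1.18,0,0,0],[0.02,0.01,1.18,0,0,0],[0.02,0.01,1.18,0,0,0]]]'

```text
time: 3.88
position: [0.5455, -0.1, 0.326]
tool_rot: [0.0, 1.0, -0.0, 0.0]
ft_force: [0.3, 0.3, -0.4]
grip_width: 0.0871
grip_force: 0.0
```

move_arm --commands '[[[0,0,0,0,0,0],[0,0,0,0,0,0],[0,0,0,0,0,0],[0,0,0,0,0,0],[0,0,0,0,0,0],[0,0,0,0,0,0],[0,0,0,0,0,0],[0,0,0,0,0,0]]]' --claw 1 --squeeze 45

```text
time: 4.88
position: [0.5452, -0.1, 0.3255]
tool_rot: [0.0, 1.0, -0.0, -0.0]
ft_force: [0.9, -0.4, 0.1]
grip_width: 0.035
grip_force: 45.0
```

move_arm --commands '[[[0,0,-0.3,0,0,0],[0,0,-0.7,0,0,0],[0,0,-0.9,0,0,0],[0,0,-0.9,0,0,0],[0,0,-0.9,0,0,0],[0.05,-0.3,-0.9,0,0,0],[0.15,-0.9,-0.9,0,0,0],[0.3,-1.7,-0.9,0,0,0],[0.4,-2.5,-0.9,0,0,0],[0.55,-3.3,-0.9,0,0,0],[0.6,-3.7,-0.9,0,0,0],[0.6,-3.8,-0.9,0,0,0]]]'

```text
time: 6.38
position: [0.5208, -0.253, 0.3612]
tool_rot: [0.001, 1.0, 0.0, -0.0]
ft_force: [0.4, 0.1, -2.7]
grip_width: 0.0352
grip_force: 45.0
```

move_arm --commands '[[[0,-0.3,0,0,0,0],[0.1,-1,0,0,0,0],[0.25,-1.8,0,0,0,0],[0.4,-2.5,0,0,0,0],[0.5,-2.95,0,0,0,0],[0.52,-3.1,0,0,0,0],[0.52,-3.1,0.3,0,0,0],[0.52,-3.1,0.6,0,0,0],[0.52,-3.1,0.85,0,0,0],[0.52,-3.1,0.95,0,0,0],[0.52,-3.1,0.97,0,0,0],[0.52,-3.1,0.97,0,0,0]]]'

```text
time: 7.88
position: [0.5004, -0.3759, 0.323]
tool_rot: [0.0, 1.0, -0.0, 0.0]
ft_force: [-0.7, -1.3, -3.4]
grip_width: 0.0352
grip_force: 45.0
```

```bash
python3 - <<'E'
from h import *
st(); c=cam("wrist"); cv2.imwrite("pics/w2.png",c["pixels"])
s=cam("scene"); cv2.imwrite("pics/s2.png",s["pixels"])
E
```

```text
t 7.88 p [ 0.5004 -0.3759  0.323 ] rv [ 0.001 -0.     0.001] F [-0.7 -1.3 -3.4] w 0.0352 g 45.0
```

View pics/s2.png

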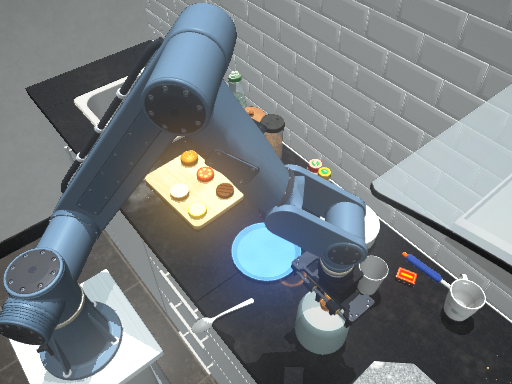

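The dome hangs upright at (320,322), about 3 mm above the clear worktop. I'll lower it and let go.

move_arm --commands '[[[0,0,0.04,0,0,0],[0,0,0.06,0,0,0],[0,0,0.08,0,0,0],[0,0,0.1,0,0,0],[0,0,0.1,0,0,0]]]'

```text
time: 8.6
position: [0.5002, -0.3759, 0.3195]
tool_rot: [0.0, 1.0, -0.0, 0.0]
ft_force: [-1.1, 0.4, 2.5]
grip_width: 0.0347
grip_force: 45.0
```

move_arm --commands '[[[0,0,0,0,0,0],[0,0,0,0,0,0],[0,0,0,0,0,0],[0,0,-0.3,0,0,0],[0,0,-1,0,0,0],[0,0,-2,0,0,0],[-0.1,0.7,-2.5,0,0,0],[-0.3,2,-2.5,0,0,0],[-0.5,3.4,-2.5,0,0,0],[-0.7,4.8,-2.5,0,0,0],[-1,6.2,-2.5,0,0,0],[-1.1,6.9,-2.5,0,0,0]]]' --claw -1

```text
time: 10.1
position: [0.5445, -0.0971, 0.4198]
tool_rot: [-0.001, 1.0, 0.0, 0.001]
ft_force: [-0.0, -0.1, 0.6]
grip_width: 0.0868
grip_force: 0.0
```

```bash
cat >> h.py <<'E'
def platec(c):
    """circle fit to the blue plate's outline, at rim height"""
    hsv=cv2.cvtColor(c["pixels"],cv2.COLOR_BGR2HSV); m=cv2.inRange(hsv,(98,90,70),(112,255,255))
    cs,_=cv2.findContours(m,cv2.RETR_EXTERNAL,cv2.CHAIN_APPROX_NONE); k=cv2.convexHull(max(cs,key=cv2.contourArea))
    p=np.array([onz(c,*q[0],.016)[:2] for q in k]); A=np.c_[2*p,np.ones(len(p))]
    s=np.linalg.lstsq(A,(p**2).sum(1),rcond=None)[0]; r=np.sqrt(s[2]+s[0]**2+s[1]**2); return s[:2],r,np.abs(np.hypot(*(p-s[:2]).T)-r).max()
E
python3 - <<'E'
from h import *
st(); c=cam("wrist"); t=cam("top"); np.savez("w3.npz",**c); np.savez("t3.npz",**t); s=cam("scene")
cv2.imwrite("pics/w3.png",c["pixels"])
print('wrist',platec(c));print('top',platec(t));print('scene',platec(s))
P=cloud(c); 
for n,(x,y) in dict(plate=(.545,-.099)).items():
    u,v=proj(c,[x,y,.006]); print(u,v,P[int(v),int(u)])
print('to bot',to(.466,.246,.26))
E
```

```text
t 10.1 p [ 0.5445 -0.0971  0.4198] rv [-0.    -0.001 -0.002] F [-0.  -0.1  0.6] w 0.0868 g 0.0
wrist (array([ 0.5517055, -0.0951616]), np.float64(0.11003265400132477), np.float64(0.006669136460494593))
top (array([ 0.53848701, -0.11270024]), np.float64(0.065081712083634), np.float64(0.01742564900246186))
scene (array([ 0.53227339, -0.12006265]), np.float64(0.11916203580837925), np.float64(0.02141095334079668))
252.73235583076172 163.83362975311542 [ 0.54361706 -0.09999155  0.00709123]
to bot [ 1.949e+00  8.622e+00  3.981e+00 -1.000e-03  1.000e-03  2.000e-03]
```

View pics/w3.png

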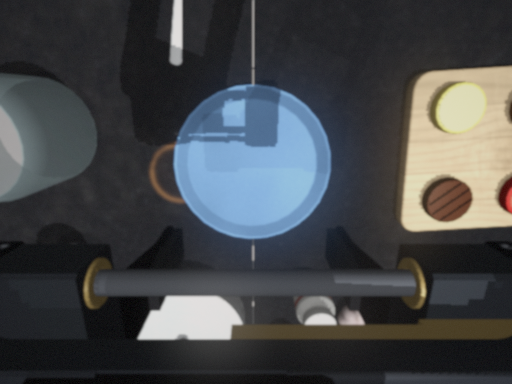

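The plate is empty at (252,161), with its outline running from 174 to 331 across and 84 to 239 down. The dome stands upright at left (45,135). I'll refit the plate with the mask limited to that window.

```bash
cat >> h.py <<'E'
def platec(c,win,med=5):
    hsv=cv2.cvtColor(c["pixels"],cv2.COLOR_BGR2HSV); m=cv2.inRange(hsv,(95,80,50),(120,255,255)); w=np.zeros_like(m); a,b,d,e=win; w[b:e,a:d]=1
    m=cv2.morphologyEx(m*w,cv2.MORPH_OPEN,np.ones((3,3)))
    cs,_=cv2.findContours(m,cv2.RETR_EXTERNAL,cv2.CHAIN_APPROX_NONE); k=cv2.convexHull(max(cs,key=cv2.contourArea))
    p=np.array([onz(c,*q[0],.016)[:2] for q in k])
    for _ in range(5):
        A=np.c_[2*p,np.ones(len(p))]; s=np.linalg.lstsq(A,(p**2).sum(1),rcond=None)[0]; r=np.sqrt(s[2]+s[0]**2+s[1]**2)
        d=np.abs(np.hypot(*(p-s[:2]).T)-r); 
        if d.max()<.002: break
        p=p[d<max(.002,np.percentile(d,85))]
    return s[:2].round(4),r.round(4),d.max().round(4),len(p)
E
python3 - <<'E'
from h import *
c=dict(np.load("w3.npz"));t=dict(np.load("top0.npz"));s=dict(np.load("scene0.npz"))
print(platec(c,(160,75,345,247)),platec(t,(250,160,335,245)),platec(s,(225,220,310,290)))
P=cloud(c);m=(abs(P[...,2]-.006)<.004)&(np.hypot(P[...,0]-.545,P[...,1]+.099)<.1)
E
```

```text
(array([ 0.5541, -0.0913]), np.float64(0.1158), np.float64(0.0022), 22) (array([ 0.5488, -0.0987]), np.float64(0.1091), np.float64(0.0016), 35) (array([ 0.5458, -0.1023]), np.float64(0.1049), np.float64(0.0009), 27)
```

move_arm --commands '[[[0.2,1,0,0,0,0],[0.5,2.4,0,0,0,0],[0.9,3.8,0,0,0,0],[1.3,5.2,0,0,0,0],[1.6,6.6,0,0,0,0],[1.9,7.9,0,0,0,0],[1.95,8.62,0.6,0,0,0],[1.95,8.62,1.6,0,0,0],[1.95,8.62,2.5,0,0,0],[1.95,8.62,2.8,0,0,0],[1.95,8.62,2.8,0,0,0]]]' --claw -0.72

```text
time: 11.62
position: [0.4674, 0.2442, 0.3067]
tool_rot: [0.001, 1.0, -0.0, -0.0]
ft_force: [0.2, 0.0, 0.6]
grip_width: 0.0747
grip_force: 0.0
```

```bash
python3 - <<'E'
from h import *
st(); c=cam("wrist"); np.savez("w4.npz",**c)
cv2.imwrite("pics/w4.png",c["pixels"])
for n,(x,y,z) in dict(cheese=(.470,.150,.039),bot=(.466,.246,.043)).items():
    u,v=proj(c,[x,y,z]); print(n,int(u),int(v),[np.round(q,4) for q in disc(c,u,v,z)])
E
```

```text
t 11.62 p [0.4674 0.2442 0.3067] rv [0.    0.    0.002] F [0.2 0.  0.6] w 0.0747 g 0.0
cheese 148 200 [array([0.4682, 0.1497, 0.039 ]), np.float64(0.0286)]
bot 256 197 [array([0.4652, 0.2462, 0.043 ]), np.float64(0.0294)]
```

View pics/w4.png

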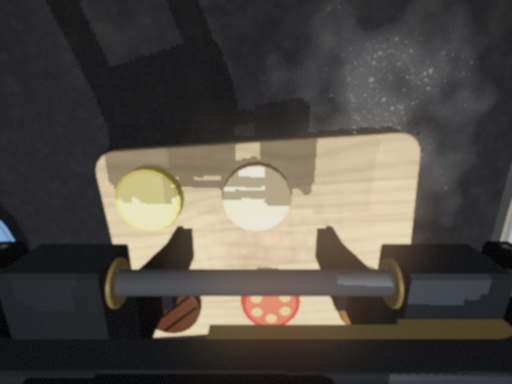

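The bottom bun is at (256,197), centred between the fingers; the cheese is at (148,200) and clear of them. I'll descend, stop, and check before closing.

move_arm --commands '[[[0.03,0.04,0.8,0,0,0],[0.03,0.04,1.6,0,0,0],[0.03,0.04,2.2,0,0,0],[0.03,0.04,2.44,0,0,0],[0.03,0.04,2.46,0,0,0],[0.03,0.04,2.46,0,0,0],[0.03,0.04,2.46,0,0,0]]]'

```text
time: 12.55
position: [0.4659, 0.2467, 0.2093]
tool_rot: [0.0, 1.0, 0.0, 0.001]
ft_force: [-0.8, -1.0, 0.4]
grip_width: 0.0751
grip_force: 0.0
```

move_arm --commands '[[[0,0,0,0,0,0],[0,0,0,0,0,0],[0,0,0,0,0,0],[0,0,0,0,0,0],[0,0,0,0,0,0]]]' --claw 1 --squeeze 25

```text
time: 13.18
position: [0.4655, 0.2466, 0.2086]
tool_rot: [0.0, 1.0, 0.0, 0.0]
ft_force: [-1.0, -0.2, 4.5]
grip_width: 0.0614
grip_force: 25.0
```

```bash
python3 - <<'E'
from h import *
st(); c=cam("wrist"); np.savez("w5.npz",**c)
u,v=proj(c,[.466,.246,.042]); print(u,v,[np.round(q,4) for q in disc(c,u,v,.042)])
u,v=proj(c,[.4695,.150,.039]); print(u,v,[np.round(q,4) for q in disc(c,u,v,.039)])
E
```

```text
t 13.18 p [0.4655 0.2466 0.2086] rv [-0.    -0.     0.001] F [-1.  -0.2  4.5] w 0.0614 g 25.0
252.93655918479146 255.21810690975394 [array([0.4564, 0.2469, 0.042 ]), np.float64(0.0247)]
86.8144426712332 258.09895231819996 [array([0.4521, 0.1489, 0.039 ]), np.float64(0.0169)]
```

move_arm --commands '[[[0,0,-0.3,0,0,0],[0,0,-0.9,0,0,0],[0,0,-1.5,0,0,0],[-0.1,-0.6,-1.6,0,0,0],[-0.3,-1.7,-1.6,0,0,0],[-0.6,-3,-1.6,0,0,0],[-1,-4.3,-1.6,0,0,0],[-1.3,-5.6,-1.6,0,0,0],[-1.6,-6.9,-1.6,0,0,0],[-1.9,-8,-1.6,0,0,0],[-2.01,-8.5,-1.4,0,0,0],[-2.01,-8.65,-1.2,0,0,0]]]'

```text
time: 14.72
position: [0.5454, -0.1001, 0.2558]
tool_rot: [0.001, 1.0, 0.0, -0.0]
ft_force: [-0.4, 0.5, -0.6]
grip_width: 0.061
grip_force: 25.0
```

move_arm --commands '[[[0,0,0.3,0,0,0],[0,0,0.9,0,0,0],[0,0,1.3,0,0,0],[0,0,1.5,0,0,0],[0,0,1.5,0,0,0],[0,0,1.5,0,0,0],[0,0,1.5,0,0,0]]]'

```text
time: 15.6
position: [0.5459, -0.0996, 0.197]
tool_rot: [0.0, 1.0, -0.0, 0.001]
ft_force: [1.6, -0.0, -0.6]
grip_width: 0.0618
grip_force: 25.0
```

```bash
python3 - <<'E'
from h import *
st(); print(to(.546,-.0995,.1926)); t=cam("top"); np.savez("t6.npz",**t)
cv2.imwrite("pics/t6.png",t["pixels"][90:300,100:400])
E
```

```text
t 15.6 p [ 0.5459 -0.0996  0.197 ] rv [ 0.001 -0.001  0.001] F [ 1.6 -0.  -0.6] w 0.0618 g 25.0
[-0.003  0.003  0.111 -0.001  0.001 -0.001]
```

move_arm --commands '[[[0,0,0.05,0,0,0],[0,0,0.09,0,0,0],[0,0,0.11,0,0,0],[0,0,0.12,0,0,0],[0,0,0.12,0,0,0]]]'

```text
time: 16.27
position: [0.5456, -0.0996, 0.1929]
tool_rot: [0.0, 1.0, -0.0, 0.0]
ft_force: [-2.7, 0.5, 10.0]
grip_width: 0.0612
grip_force: 25.0
```

move_arm --commands '[[[0,0,0,0,0,0],[0,0,0,0,0,0],[0,0,0,0,0,0],[0,0,-0.3,0,0,0],[0,0,-1,0,0,0],[0,0,-2.2,0,0,0],[0,0,-3.4,0,0,0],[0,0,-4,0,0,0],[0,0,-4,0,0,0]]]' --claw -0.72

```text
time: 17.4
position: [0.5461, -0.0996, 0.3543]
tool_rot: [0.0, 1.0, -0.001, 0.003]
ft_force: [-0.5, -0.4, -0.0]
grip_width: 0.0747
grip_force: 0.0
```

```bash
python3 - <<'E'
from h import *
st(); c=cam("wrist"); np.savez("w7.npz",**c); cv2.imwrite("pics/w7.png",c["pixels"])
u,v=proj(c,[.546,-.0995,.026]); print(u,v,[np.round(q,4) for q in disc(c,u,v,.026)])
u,v=proj(c,[.47,.15,.038]); print(u,v,[np.round(q,4) for q in disc(c,u,v,.039)])
print(platec(c,(130,60,380,243)))
print(to(.469,.15,.31))
E
```

```text
t 17.4 p [ 0.5461 -0.0996  0.3543] rv [ 0.002 -0.006  0.001] F [-0.5 -0.4 -0. ] w 0.0747 g 0.0
254.88931648930196 178.51577232881544 [array([ 0.5459, -0.0992,  0.026 ]), np.float64(0.0297)]
512.9983892149494 105.71171088537928 [array([0.4721, 0.1335, 0.039 ]), np.float64(0.0223)]
(array([ 0.5496, -0.093 ]), np.float64(0.1119), np.float64(0.0014), 30)
[ 1.919e+00  6.235e+00  1.056e+00 -1.000e-03  2.000e-03 -1.000e-03]
```

View pics/w7.png

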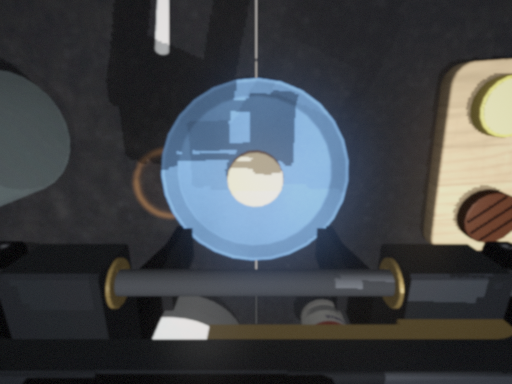

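The bottom bun sits at (255,179), centred in the plate outline (162–349 across, 78–260 down), within about 2 mm. Cheese is next.

move_arm --commands '[[[0.3,0.8,0,0,0,0],[0.6,2,0.1,0,0,0],[1,3.3,0.3,0,0,0],[1.4,4.6,0.6,0,0,0],[1.8,5.7,0.9,0,0,0],[1.92,6.2,1.1,0,0,0],[1.92,6.24,1.1,0,0,0],[1.92,6.24,1.1,0,0,0],[1.92,6.24,1.1,0,0,0]]]'

```text
time: 18.58
position: [0.4696, 0.1492, 0.3076]
tool_rot: [0.001, 1.0, -0.0, 0.0]
ft_force: [0.2, 0.1, 0.6]
grip_width: 0.0745
grip_force: 0.0
```

```bash
cat >> h.py <<'E'
def find(c,x,y,z,ref=1):
    for _ in range(2):
        u,v=proj(c,[x,y,z]); d,r=disc(c,u,v,z); x,y=d[:2]
    return d.round(4),round(r,4),(round(u),round(v))
E
python3 - <<'E'
from h import *
st(); c=cam("wrist"); f=find(c,.469,.15,.039); print(f); print(to(f[0][0],f[0][1],.2075)); print('bean',find(c,.585,.16,.039))
E
```

```text
t 18.57 p [0.4696 0.1492 0.3076] rv [ 0.    -0.     0.002] F [0.2 0.1 0.6] w 0.0745 g 0.0
(array([0.4682, 0.1483, 0.039 ]), np.float64(0.0284), (253, 196))
[ 3.500e-02 -2.200e-02  2.505e+00 -0.000e+00  1.000e-03 -2.000e-03]
bean (array([0.5891, 0.1585, 0.039 ]), np.float64(0.0217), (264, 309))
```

move_arm --commands '[[[0.02,0,0.8,0,0,0],[0.03,0,1.6,0,0,0],[0.03,0,2.2,0,0,0],[0.03,0,2.46,0,0,0],[0.03,0,2.5,0,0,0],[0.03,0,2.5,0,0,0],[0.03,0,2.5,0,0,0]]]'

```text
time: 19.5
position: [0.4681, 0.1502, 0.2084]
tool_rot: [0.0, 1.0, 0.0, 0.001]
ft_force: [-0.6, 0.2, -0.2]
grip_width: 0.0749
grip_force: 0.0
```

move_arm --commands '[[[0,0,0,0,0,0],[0,0,0,0,0,0],[0,0,0,0,0,0],[0,0,0,0,0,0],[0,0,0,0,0,0]]]' --claw 1 --squeeze 25

```text
time: 20.12
position: [0.4679, 0.1502, 0.2078]
tool_rot: [0.0, 1.0, 0.0, 0.0]
ft_force: [0.0, 0.0, 5.5]
grip_width: 0.0594
grip_force: 25.0
```

move_arm --commands '[[[0,0,-0.3,0,0,0],[0,0,-0.9,0,0,0],[0,0,-1.5,0,0,0],[-0.1,-0.5,-1.6,0,0,0],[-0.4,-1.5,-1.6,0,0,0],[-0.8,-2.7,-1.6,0,0,0],[-1.2,-3.9,-1.6,0,0,0],[-1.6,-5,-1.6,0,0,0],[-1.9,-5.9,-1.6,0,0,0],[-1.95,-6.2,-1.5,0,0,0],[-1.95,-6.23,-1.3,0,0,0],[-1.95,-6.23,-1.3,0,0,0]]]'

```text
time: 21.62
position: [0.5444, -0.0976, 0.2585]
tool_rot: [-0.0, 1.0, 0.001, -0.002]
ft_force: [0.0, -0.3, -0.1]
grip_width: 0.0594
grip_force: 25.0
```

```bash
python3 - <<'E'
from h import *
st(); print(to(.546,-.0993,.2118)); c=cam("wrist"); cv2.imwrite("pics/w8.png",c["pixels"])
E
```

```text
t 21.62 p [ 0.5444 -0.0976  0.2585] rv [-0.002  0.004 -0.   ] F [ 0.  -0.3 -0.1] w 0.0594 g 25.0
[-0.044 -0.044  1.167  0.002 -0.004  0.   ]
```

View pics/w8.png

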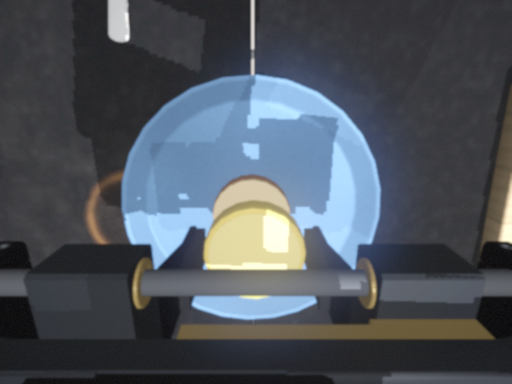

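The cheese is held level at (254,250), over the bun at (252,205). I'll lower it onto the bun.

move_arm --commands '[[[-0.02,-0.02,0.4,0,0,0],[-0.02,-0.02,0.8,0,0,0],[-0.02,-0.02,1.05,0,0,0],[-0.02,-0.02,1.12,0,0,0],[-0.02,-0.02,1.15,0,0,0],[-0.02,-0.02,1.15,0,0,0],[-0.02,-0.02,1.15,0,0,0]]]'

```text
time: 22.55
position: [0.5466, -0.1, 0.214]
tool_rot: [0.0, 1.0, -0.0, 0.0]
ft_force: [1.2, 0.0, -0.3]
grip_width: 0.0594
grip_force: 25.0
```

move_arm --commands '[[[0,0.01,0.03,0,0,0],[0,0.01,0.05,0,0,0],[0,0.01,0.06,0,0,0],[0,0.01,0.06,0,0,0]]]'

```text
time: 23.05
position: [0.5464, -0.0995, 0.2122]
tool_rot: [0.0, 1.0, -0.0, 0.0]
ft_force: [-1.6, 0.9, 6.8]
grip_width: 0.0593
grip_force: 25.0
```

move_arm --commands '[[[0,0,0,0,0,0],[0,0,0,0,0,0],[0,0,0,0,0,0],[0,0,-0.3,0,0,0],[0,0,-1,0,0,0],[0,0,-2.2,0,0,0],[0,0,-3,0,0,0],[0,0,-3.4,0,0,0],[0,0,-3.4,0,0,0],[0,0,-3.4,0,0,0]]]' --claw -0.72

```text
time: 24.3
position: [0.5459, -0.0993, 0.346]
tool_rot: [0.0, 1.0, 0.0, -0.001]
ft_force: [0.0, 0.4, 0.3]
grip_width: 0.0746
grip_force: 0.0
```

```bash
python3 - <<'E'
from h import *
st(); c=cam("wrist"); np.savez("w9.npz",**c)
print(find(c,.546,-.0995,.043)); print(to(.586,.159,.31))
E
```

```text
t 24.3 p [ 0.5459 -0.0993  0.346 ] rv [-0.001  0.002  0.001] F [0.  0.4 0.3] w 0.0746 g 0.0
(array([ 0.547 , -0.0991,  0.043 ]), np.float64(0.0286), (254, 188))
[-9.990e-01  6.459e+00  8.970e-01  1.000e-03 -3.000e-03 -1.000e-03]
```

The cheese lies at (0.547,-0.099), on centre. The bean patty is next.

move_arm --commands '[[[-0.1,0.8,0,0,0,0],[-0.3,2,0.1,0,0,0],[-0.5,3.3,0.3,0,0,0],[-0.7,4.7,0.6,0,0,0],[-0.9,5.9,0.9,0,0,0],[-1,6.4,0.9,0,0,0],[-1,6.46,0.9,0,0,0],[-1,6.46,0.9,0,0,0],[-1,6.46,0.9,0,0,0]]]'

```text
time: 25.48
position: [0.5867, 0.1573, 0.3114]
tool_rot: [0.001, 1.0, -0.0, 0.0]
ft_force: [0.7, -0.0, -0.3]
grip_width: 0.0746
grip_force: 0.0
```

```bash
python3 - <<'E'
from h import *
st(); c=cam("wrist"); f=find(c,.586,.159,.039); print(f); print(to(f[0][0],f[0][1],.2075)); print('tom',find(c,.578,.261,.039))
E
```

```text
t 25.48 p [0.5867 0.1573 0.3114] rv [ 0.    -0.     0.003] F [ 0.7 -0.  -0.3] w 0.0746 g 0.0
(array([0.5853, 0.1586, 0.039 ]), np.float64(0.0284), (256, 195))
[ 0.037  0.032  2.6   -0.     0.    -0.003]
tom (array([0.5778, 0.259 , 0.039 ]), np.float64(0.0288), (367, 186))
```

move_arm --commands '[[[0.02,0.01,0.8,0,0,0],[0.02,0.01,1.6,0,0,0],[0.02,0.01,2.3,0,0,0],[0.02,0.01,2.55,0,0,0],[0.02,0.01,2.58,0,0,0],[0.02,0.01,2.58,0,0,0],[0.02,0.01,2.58,0,0,0]]]'

```text
time: 26.4
position: [0.5863, 0.1593, 0.2091]
tool_rot: [0.0, 1.0, 0.0, 0.001]
ft_force: [0.4, -0.6, 0.4]
grip_width: 0.0748
grip_force: 0.0
```

move_arm --commands '[[[0,0,0,0,0,0],[0,0,0,0,0,0],[0,0,0,0,0,0],[0,0,0,0,0,0],[0,0,0,0,0,0]]]' --claw 1 --squeeze 25

```text
time: 27.02
position: [0.5859, 0.1593, 0.2083]
tool_rot: [0.0, 1.0, 0.0, 0.0]
ft_force: [-0.1, 0.3, 5.2]
grip_width: 0.0592
grip_force: 25.0
```

move_arm --commands '[[[0,0,-0.3,0,0,0],[0,0,-0.9,0,0,0],[0,0,-1.6,0,0,0],[0.1,-0.5,-1.9,0,0,0],[0.2,-1.5,-1.9,0,0,0],[0.4,-2.8,-1.9,0,0,0],[0.6,-4.1,-1.9,0,0,0],[0.8,-5.3,-1.9,0,0,0],[0.95,-6.2,-1.9,0,0,0],[0.985,-6.46,-1.7,0,0,0],[0.985,-6.46,-1.3,0,0,0],[0.985,-6.46,-1,0,0,0]]]'

```text
time: 28.52
position: [0.5456, -0.0981, 0.2464]
tool_rot: [0.0, 1.0, 0.001, -0.001]
ft_force: [0.2, 0.0, -0.3]
grip_width: 0.0591
grip_force: 25.0
```

move_arm --commands '[[[0,0,0.2,0,0,0],[0,0,0.35,0,0,0],[0,0,0.42,0,0,0],[0,0,0.42,0,0,0],[0,0,0.42,0,0,0],[0,0,0.42,0,0,0]]]'

```text
time: 29.28
position: [0.5463, -0.0992, 0.2315]
tool_rot: [0.0, 1.0, -0.0, 0.0]
ft_force: [-0.6, 0.8, 0.6]
grip_width: 0.0592
grip_force: 25.0
```

move_arm --commands '[[[0,0,0.04,0,0,0],[0,0,0.07,0,0,0],[0,0,0.09,0,0,0],[0,0,0.09,0,0,0]]]'

```text
time: 29.78
position: [0.5462, -0.0991, 0.2286]
tool_rot: [0.0, 1.0, -0.0, 0.0]
ft_force: [-0.7, -0.3, 7.4]
grip_width: 0.0593
grip_force: 25.0
```

move_arm --commands '[[[0,0,0,0,0,0],[0,0,0,0,0,0],[0,0,0,0,0,0],[0,0,-0.3,0,0,0],[0,0,-1,0,0,0],[0,0,-2.2,0,0,0],[0,0,-3,0,0,0],[0,0,-3.3,0,0,0],[0,0,-3.3,0,0,0],[0,0,-3.3,0,0,0]]]' --claw -0.72

```text
time: 31.02
position: [0.5457, -0.0989, 0.3582]
tool_rot: [0.0, 1.0, 0.001, -0.001]
ft_force: [-0.2, -0.5, 0.4]
grip_width: 0.0747
grip_force: 0.0
```

```bash
python3 - <<'E'
from h import *
st(); c=cam("wrist"); np.savez("w10.npz",**c)
print(find(c,.546,-.0995,.059)); print(to(.578,.259,.31))
E
```

```text
t 31.02 p [ 0.5457 -0.0989  0.3582] rv [-0.001  0.003  0.001] F [-0.2 -0.5  0.4] w 0.0747 g 0.0
(array([ 0.5458, -0.0988,  0.059 ]), np.float64(0.0285), (254, 189))
[-8.020e-01  8.948e+00  1.210e+00  1.000e-03 -3.000e-03 -1.000e-03]
```

The patty is on centre at (0.546,-0.099). The tomato is next.

move_arm --commands '[[[-0.1,1,0,0,0,0],[-0.2,2.3,0,0,0,0],[-0.3,3.7,0,0,0,0],[-0.4,5.1,0.2,0,0,0],[-0.6,6.5,0.5,0,0,0],[-0.7,7.9,0.9,0,0,0],[-0.8,8.7,1.2,0,0,0],[-0.8,8.95,1.2,0,0,0],[-0.8,8.95,1.2,0,0,0],[-0.8,8.95,1.2,0,0,0]]]'

```text
time: 32.33
position: [0.5787, 0.2575, 0.3118]
tool_rot: [0.001, 1.0, -0.0, -0.0]
ft_force: [-0.3, 0.3, 0.1]
grip_width: 0.0749
grip_force: 0.0
```

```bash
python3 - <<'E'
from h import *
st(); c=cam("wrist"); f=find(c,.578,.259,.039); print(f); print(to(f[0][0],f[0][1],.2075)); print('topbun',find(c,.576,.356,.042))
E
```

```text
t 32.33 p [0.5787 0.2575 0.3118] rv [0.001 0.    0.002] F [-0.3  0.3  0.1] w 0.0749 g 0.0
(array([0.5777, 0.2605, 0.039 ]), np.float64(0.0284), (257, 195))
[ 0.028  0.077  2.612 -0.     0.    -0.003]
topbun (array([0.5775, 0.3567, 0.042 ]), np.float64(0.0299), (365, 196))
```

move_arm --commands '[[[0.02,0.03,0.8,0,0,0],[0.02,0.03,1.6,0,0,0],[0.02,0.03,2.3,0,0,0],[0.02,0.03,2.56,0,0,0],[0.02,0.03,2.59,0,0,0],[0.02,0.03,2.59,0,0,0],[0.02,0.03,2.59,0,0,0]]]'

```text
time: 33.25
position: [0.5782, 0.2601, 0.2092]
tool_rot: [0.0, 1.0, 0.0, 0.001]
ft_force: [0.2, -1.1, -0.2]
grip_width: 0.0753
grip_force: 0.0
```

move_arm --commands '[[[0,0,0,0,0,0],[0,0,0,0,0,0],[0,0,0,0,0,0],[0,0,0,0,0,0],[0,0,0,0,0,0]]]' --claw 1 --squeeze 25

```text
time: 33.88
position: [0.5778, 0.2602, 0.2083]
tool_rot: [0.0, 1.0, 0.0, 0.0]
ft_force: [-0.8, -0.2, 3.1]
grip_width: 0.0592
grip_force: 25.0
```

move_arm --commands '[[[0,0,-0.3,0,0,0],[0,0,-1,0,0,0],[0,-0.3,-1.9,0,0,0],[0.1,-1,-2.2,0,0,0],[0.2,-2.2,-2.2,0,0,0],[0.3,-3.6,-2.2,0,0,0],[0.45,-5,-2.2,0,0,0],[0.6,-6.4,-2.2,0,0,0],[0.7,-7.7,-2.2,0,0,0],[0.795,-8.7,-2.2,0,0,0],[0.795,-8.98,-1.9,0,0,0],[0.795,-8.98,-1.5,0,0,0]]]'

```text
time: 35.38
position: [0.5457, -0.0994, 0.2675]
tool_rot: [0.001, 1.0, 0.0, 0.0]
ft_force: [0.6, 0.0, -0.9]
grip_width: 0.0593
grip_force: 25.0
```

move_arm --commands '[[[0,0,0.2,0,0,0],[0,0,0.4,0,0,0],[0,0,0.52,0,0,0],[0,0,0.52,0,0,0],[0,0,0.52,0,0,0],[0,0,0.52,0,0,0]]]'

```text
time: 36.12
position: [0.5458, -0.0991, 0.2475]
tool_rot: [0.0, 1.0, -0.0, 0.0]
ft_force: [0.8, 0.6, -1.3]
grip_width: 0.0593
grip_force: 25.0
```

move_arm --commands '[[[0,0,0.04,0,0,0],[0,0,0.07,0,0,0],[0,0,0.09,0,0,0],[0,0,0.09,0,0,0]]]'

```text
time: 36.62
position: [0.5456, -0.0992, 0.2446]
tool_rot: [0.0, 1.0, -0.0, 0.0]
ft_force: [-1.6, 1.2, 7.1]
grip_width: 0.0592
grip_force: 25.0
```

move_arm --commands '[[[0,0,0,0,0,0],[0,0,0,0,0,0],[0,0,0,0,0,0],[0,0,-0.3,0,0,0],[0,0,-1,0,0,0],[0,0,-2.2,0,0,0],[0,0,-2.8,0,0,0],[0,0,-3,0,0,0],[0,0,-3,0,0,0],[0,0,-3,0,0,0]]]' --claw -0.72

```text
time: 37.88
position: [0.5452, -0.099, 0.3624]
tool_rot: [0.0, 1.0, 0.0, -0.001]
ft_force: [0.3, -0.1, 0.2]
grip_width: 0.0746
grip_force: 0.0
```

```bash
python3 - <<'E'
from h import *
st(); c=cam("wrist"); np.savez("w11.npz",**c)
print(find(c,.546,-.0995,.075)); print(to(.577,.357,.33))
E
```

```text
t 37.88 p [ 0.5452 -0.099   0.3624] rv [-0.001  0.002  0.001] F [ 0.3 -0.1  0.2] w 0.0746 g 0.0
(array([ 0.5458, -0.0988,  0.075 ]), np.float64(0.0285), (254, 193))
[-7.8600e-01  1.1399e+01  8.1600e-01  1.0000e-03 -3.0000e-03 -1.0000e-03]
```

move_arm --commands '[[[-0.1,1,0,0,0,0],[-0.2,2.4,0,0,0,0],[-0.3,3.8,0,0,0,0],[-0.4,5.2,0.1,0,0,0],[-0.5,6.6,0.2,0,0,0],[-0.6,8,0.4,0,0,0],[-0.7,9.4,0.6,0,0,0],[-0.8,10.7,0.8,0,0,0],[-0.8,11.4,0.8,0,0,0],[-0.8,11.42,0.8,0,0,0],[-0.8,11.42,0.8,0,0,0],[-0.8,11.42,0.8,0,0,0]]]'

```text
time: 39.42
position: [0.5782, 0.3563, 0.3312]
tool_rot: [0.001, 1.0, -0.0, -0.0]
ft_force: [-0.5, -0.3, -0.1]
grip_width: 0.0745
grip_force: 0.0
```

```bash
python3 - <<'E'
from h import *
st(); c=cam("wrist"); f=find(c,.577,.357,.042); print(f)
for z in(.044,.047,.05): print(z,find(c,.577,.357,z))
hsv=cv2.cvtColor(c["pixels"],cv2.COLOR_BGR2HSV)
print(to(f[0][0],f[0][1],.2085))
cv2.imwrite("pics/w12.png",c["pixels"])
E
```

```text
t 39.42 p [0.5782 0.3563 0.3312] rv [0.001 0.001 0.002] F [-0.5 -0.3 -0.1] w 0.0745 g 0.0
(array([0.5778, 0.3579, 0.042 ]), np.float64(0.0297), (256, 191))
0.044 (array([0.5773, 0.3579, 0.044 ]), np.float64(0.0294), (256, 191))
0.047 (array([0.5768, 0.358 , 0.047 ]), np.float64(0.0287), (256, 191))
0.05 (array([0.5768, 0.3579, 0.05  ]), np.float64(0.0271), (256, 192))
[ 1.100e-02  4.100e-02  3.075e+00 -0.000e+00 -1.000e-03 -3.000e-03]
```

View pics/w12.png

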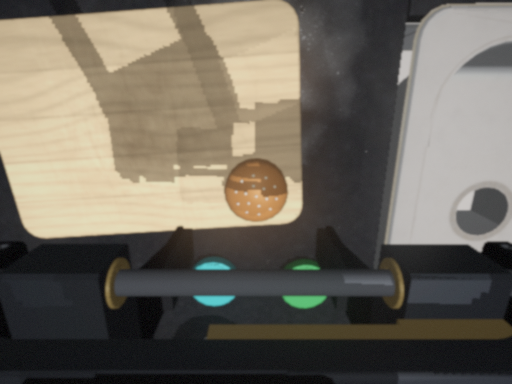

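The seeded top bun is the only item left on the board, at (256,191), crown up. I'll descend to it.

move_arm --commands '[[[0.02,0.03,1,0,0,0],[0.02,0.03,2,0,0,0],[0.02,0.03,2.7,0,0,0],[0.02,0.03,3,0,0,0],[0.02,0.03,3.06,0,0,0],[0.02,0.03,3.06,0,0,0],[0.02,0.03,3.06,0,0,0]]]'

```text
time: 40.35
position: [0.5777, 0.359, 0.2106]
tool_rot: [0.0, 1.0, 0.001, 0.001]
ft_force: [0.2, -0.4, 0.8]
grip_width: 0.0744
grip_force: 0.0
```

move_arm --commands '[[[0,0,0,0,0,0],[0,0,0,0,0,0],[0,0,0,0,0,0],[0,0,0,0,0,0],[0,0,0,0,0,0]]]' --claw 1 --squeeze 25

```text
time: 40.98
position: [0.5773, 0.3589, 0.2097]
tool_rot: [0.0, 1.0, 0.0, 0.0]
ft_force: [-0.2, -1.6, 4.1]
grip_width: 0.0614
grip_force: 25.0
```

move_arm --commands '[[[0,0,-0.3,0,0,0],[0,0,-1,0,0,0],[0,-0.3,-2,0,0,0],[0.1,-1,-2.5,0,0,0],[0.2,-2.2,-2.5,0,0,0],[0.3,-3.6,-2.5,0,0,0],[0.4,-5,-2.5,0,0,0],[0.5,-6.4,-2.5,0,0,0],[0.6,-7.8,-2.5,0,0,0],[0.7,-9.2,-2.5,0,0,0],[0.775,-10.4,-2.5,0,0,0],[0.775,-11.2,-2.4,0,0,0]]]'

```text
time: 42.48
position: [0.5457, -0.0915, 0.3057]
tool_rot: [0.001, 1.0, -0.0, 0.001]
ft_force: [0.3, 0.0, -0.1]
grip_width: 0.0614
grip_force: 25.0
```

move_arm --commands '[[[0,-0.2,0,0,0,0],[0,-0.25,0.3,0,0,0],[0,-0.25,0.7,0,0,0],[0,-0.25,0.95,0,0,0],[0,-0.25,1.02,0,0,0],[0,-0.25,1.02,0,0,0],[0,-0.25,1.02,0,0,0],[0,-0.25,1.02,0,0,0]]]'

```text
time: 43.48
position: [0.546, -0.0991, 0.2648]
tool_rot: [0.0, 1.0, -0.0, 0.0]
ft_force: [-0.0, 0.1, -1.3]
grip_width: 0.0614
grip_force: 25.0
```

move_arm --commands '[[[0,0,0.04,0,0,0],[0,0,0.07,0,0,0],[0,0,0.09,0,0,0],[0,0,0.09,0,0,0]]]'

```text
time: 43.98
position: [0.5458, -0.0991, 0.2619]
tool_rot: [0.0, 1.0, -0.0, 0.0]
ft_force: [-2.0, 0.1, 8.2]
grip_width: 0.0613
grip_force: 25.0
```

move_arm --commands '[[[0,0,0,0,0,0],[0,0,0,0,0,0],[0,0,0,0,0,0],[0,0,-0.3,0,0,0],[0,0,-1,0,0,0],[0,0,-2.2,0,0,0],[0.3,-1,-3.2,0,0,0],[0.5,-2.2,-3.6,0,0,0],[0.7,-3.2,-3.6,0,0,0],[0.7,-3.5,-3.6,0,0,0],[0.7,-3.5,-3.6,0,0,0]]]' --claw -1

```text
time: 45.35
position: [0.5176, -0.2393, 0.4048]
tool_rot: [0.001, 1.0, 0.0, 0.0]
ft_force: [0.6, 0.3, -0.4]
grip_width: 0.087
grip_force: 0.0
```

```bash
python3 - <<'E'
from h import *
st(); c=cam("wrist"); np.savez("w13.npz",**c); s=cam("scene"); t=cam("top")
print('crown',[find(c,.546,-.0995,z) for z in (.096,.100)])
print('top bun, from top cam',find(t,.55,-.0985,.098),'knob',find(t,.5,-.376,.159,)) 
cv2.imwrite("pics/w13.png",c["pixels"]); cv2.imwrite("pics/s13.png",np.hstack([cv2.resize(s["pixels"][180:340,200:400],(500,400)),cv2.resize(t["pixels"][160:280,250:400],(300,240))[:,:]]) if 0 else cv2.resize(s["pixels"][150:360,180:420],(720,630-30)))
E
```

```text
t 45.35 p [ 0.5176 -0.2393  0.4048] rv [-0.001 -0.     0.002] F [ 0.6  0.3 -0.4] w 0.087 g 0.0
crown [(array([ 0.5457, -0.1006,  0.096 ]), np.float64(0.0294), (386, 210)), (array([ 0.545 , -0.1017,  0.1   ]), np.float64(0.0282), (386, 211))]
top bun, from top cam (array([ 0.5508, -0.0977,  0.098 ]), np.float64(0.0284), (293, 199)) knob (array([ 0.4951, -0.3853,  0.159 ]), np.float64(0.0026), (392, 218))
```

View pics/w13.png

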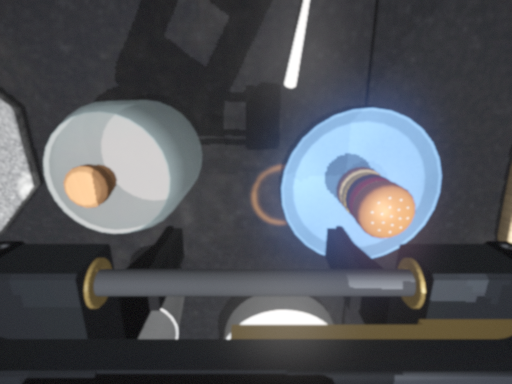

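View pics/s13.png

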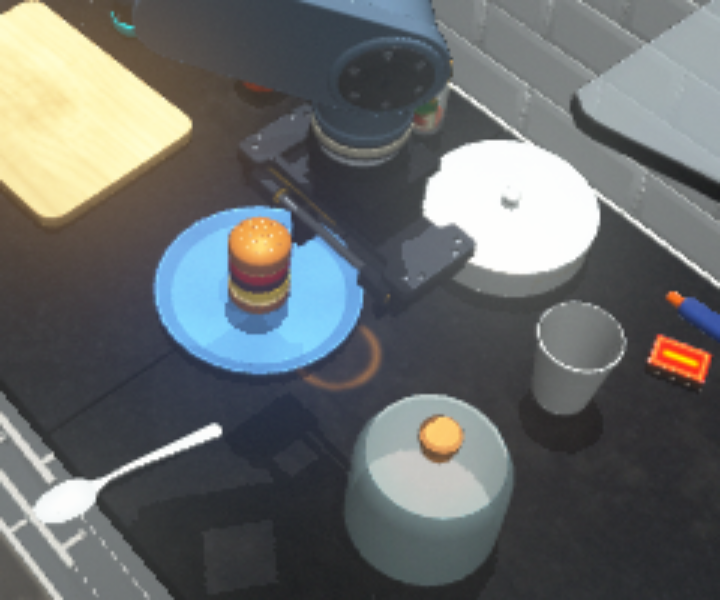

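The burger is a straight stack at (386,211) in the wrist view and (260,262) in the scene crop. The dome stands upright with its knob at (87,186) in the wrist view. I'll measure the knob by colour and depth.

```bash
cat >> h.py <<'E'
def knob(c,u,v,z,w=30):
    hsv=cv2.cvtColor(c["pixels"],cv2.COLOR_BGR2HSV); m=cv2.inRange(hsv,(5,90,90),(24,255,255)); k=np.zeros_like(m); k[v-w:v+w,u-w:u+w]=1
    cs,_=cv2.findContours(m*k,cv2.RETR_EXTERNAL,cv2.CHAIN_APPROX_NONE); q=max(cs,key=cv2.contourArea); (a,b),ax,_=cv2.fitEllipse(q)
    return onz(c,a,b,z).round(4),(round(a),round(b)),np.round(ax,1),cloud(c)[int(b),int(a)].round(4)
E
python3 - <<'E'
from h import *
c=dict(np.load("w13.npz")); k=knob(c,87,186,.157); print(k); print(to(*k[0][:2],.38))
# plate outline extremes by wrist fit from w7 (pixels read): 
c=dict(np.load("w7.npz"))
a=[onz(c,255.5,78,.016),onz(c,255.5,260,.016),onz(c,162,170,.016),onz(c,349,170,.016)]
print('plate',((a[0]+a[1])/2)[0].round(4),((a[2]+a[3])/2)[1].round(4),(a[1]-a[0])[0].round(4),(a[3]-a[2])[1].round(4))
E
```

```text
(array([ 0.4996, -0.3733,  0.157 ]), (88, 185), array([40.4, 47.6]), array([ 0.4976, -0.3707,  0.1616]))
[ 4.560e-01 -3.391e+00  6.070e-01  1.000e-03 -1.000e-03  1.000e-03]
plate 0.5478 -0.0989 0.2088 0.2078
```

move_arm --commands '[[[0.1,-0.7,0,0,0,0],[0.25,-1.8,0.2,0,0,0],[0.4,-2.8,0.4,0,0,0],[0.45,-3.4,0.6,0,0,0],[0.45,-3.4,0.6,0,0,0],[0.45,-3.4,0.6,0,0,0],[0.45,-3.4,0.6,0,0,0]]]'

```text
time: 46.38
position: [0.5, -0.3736, 0.3811]
tool_rot: [-0.0, 1.0, 0.0, 0.0]
ft_force: [0.2, 0.7, 0.1]
grip_width: 0.0871
grip_force: 0.0
```

```bash
python3 - <<'E'
from h import *
st(); c=cam("wrist"); k=knob(c,254,215,.159,45); print(k); print(to(*k[0][:2],.3195))
E
```

```text
t 46.38 p [ 0.5    -0.3736  0.3811] rv [-0.    -0.    -0.001] F [0.2 0.7 0.1] w 0.0871 g 0.0
(array([ 0.5   , -0.3759,  0.159 ]), (251, 217), array([40.2, 41.6]), array([ 0.4986, -0.3765,  0.1621]))
[ 1.000e-03 -5.400e-02  1.542e+00  0.000e+00  0.000e+00  1.000e-03]
```

move_arm --commands '[[[0,-0.04,0.5,0,0,0],[0,-0.04,1,0,0,0],[0,-0.04,1.4,0,0,0],[0,-0.04,1.52,0,0,0],[0,-0.04,1.52,0,0,0],[0,-0.04,1.52,0,0,0]]]'

```text
time: 47.18
position: [0.4999, -0.3769, 0.3207]
tool_rot: [0.0, 1.0, -0.001, 0.001]
ft_force: [0.3, -0.8, 0.9]
grip_width: 0.0872
grip_force: 0.0
```

move_arm --commands '[[[0,0,0,0,0,0],[0,0,0,0,0,0],[0,0,0,0,0,0],[0,0,0,0,0,0],[0,0,0,0,0,0],[0,0,0,0,0,0],[0,0,0,0,0,0],[0,0,0,0,0,0]]]' --claw 1 --squeeze 55

```text
time: 48.18
position: [0.4996, -0.3764, 0.3199]
tool_rot: [0.0, 1.0, 0.0, -0.0]
ft_force: [-0.0, 2.3, -0.1]
grip_width: 0.0348
grip_force: 55.0
```

move_arm --commands '[[[0,0,-0.2,0,0,0],[0,0,-0.6,0,0,0],[0,0,-1.2,0,0,0],[0,0,-1.8,0,0,0],[0,0,-2.4,0,0,0],[0,0,-3,0,0,0],[0,0,-3.4,0,0,0],[0,0,-3.6,0,0,0],[0,0,-3.6,0,0,0],[0,0,-3.6,0,0,0]]]'

```text
time: 49.42
position: [0.4994, -0.3765, 0.4628]
tool_rot: [0.0, 1.0, 0.001, -0.001]
ft_force: [0.4, -0.6, -4.3]
grip_width: 0.0348
grip_force: 55.0
```

```bash
python3 - <<'E'
from h import *
st(); c=cam("wrist"); np.savez("w14.npz",**c); o=get_obs(); z=o["position"][2]-.164
print(knob(c,251,245,z,60)); print(to(.546,-.0993,.464))
E
```

```text
t 49.42 p [ 0.4994 -0.3765  0.4628] rv [-0.002  0.002  0.001] F [ 0.4 -0.6 -4.3] w 0.0348 g 55.0
(array([ 0.4966, -0.3763,  0.2988]), (254, 253), array([37.1, 67.6]), array([ 0.4928, -0.3767,  0.3048]))
[-1.159e+00  6.931e+00 -2.000e-02  2.000e-03 -2.000e-03 -1.000e-03]
```

move_arm --commands '[[[0,0.2,0,0,0,0],[-0.1,0.7,0,0,0,0],[-0.25,1.5,0,0,0,0],[-0.4,2.4,0,0,0,0],[-0.55,3.3,0,0,0,0],[-0.7,4.2,0,0,0,0],[-0.85,5.1,0,0,0,0],[-1,5.9,0,0,0,0],[-1.1,6.5,0,0,0,0],[-1.15,6.85,0,0,0,0],[-1.16,6.93,0,0,0,0],[-1.16,6.93,0,0,0,0]]]'

```text
time: 50.98
position: [0.5462, -0.0997, 0.464]
tool_rot: [0.0, 1.0, -0.0, 0.0]
ft_force: [-0.5, -1.3, -4.2]
grip_width: 0.0347
grip_force: 55.0
```

```bash
python3 - <<'E'
from h import *
st(); t=cam("top"); s=cam("scene"); c=cam("wrist"); np.savez("w15.npz",**c)
z=get_obs()["position"][2]-.164; print(knob(c,251,245,z,60)); print(to(.546,-.0993,.3265))
P=cloud(s);m=(abs(P[...,2]-.10)<.02)&(np.hypot(P[...,0]-.546,P[...,1]+.099)<.05);print(m.sum())
cv2.imwrite("pics/s15.png",cv2.resize(s["pixels"][90:300,170:410],(720,600)))
E
```

```text
t 50.98 p [ 0.5462 -0.0997  0.464 ] rv [ 0.001 -0.     0.001] F [-0.5 -1.3 -4.2] w 0.0347 g 55.0
(array([ 0.5448, -0.1003,  0.2999]), (254, 255), array([31.6, 68.7]), array([ 0.5418, -0.1003,  0.3045]))
[ 5.000e-03  2.700e-02  3.436e+00 -0.000e+00 -0.000e+00 -2.000e-03]
24
```

View pics/s15.png

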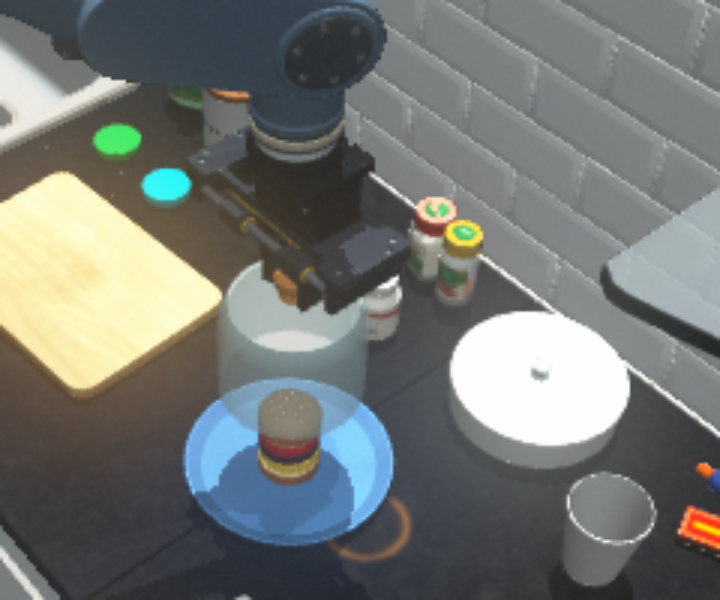

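The dome hangs level, centred over the straight burger at (290,435) in the crop. I'll lower it.

move_arm --commands '[[[0,0,0.2,0,0,0],[0,0,0.6,0,0,0],[0,0,1.1,0,0,0],[0,0,1.6,0,0,0],[0,0,2.1,0,0,0],[0,0,2.6,0,0,0],[0,0,3,0,0,0],[0,0,3.25,0,0,0],[0,0,3.35,0,0,0],[0,0,3.35,0,0,0],[0,0,3.35,0,0,0]]]'

```text
time: 52.5
position: [0.5465, -0.0996, 0.3306]
tool_rot: [0.0, 1.0, -0.0, 0.001]
ft_force: [0.3, 0.8, -3.9]
grip_width: 0.0345
grip_force: 55.0
```

move_arm --commands '[[[0,0,0.04,0,0,0],[0,0,0.08,0,0,0],[0,0,0.11,0,0,0],[0,0,0.12,0,0,0],[0,0,0.12,0,0,0],[0,0,0.12,0,0,0]]]'

```text
time: 53.25
position: [0.5462, -0.0993, 0.3257]
tool_rot: [0.0, 1.0, 0.0, 0.0]
ft_force: [-2.7, 3.1, 4.8]
grip_width: 0.0348
grip_force: 55.0
```

The dome is in contact at the expected height, so I'll release and retreat.

move_arm --commands '[[[0,0,0,0,0,0],[0,0,0,0,0,0],[0,0,0,0,0,0],[0,0,0,0,0,0],[0,0,-0.3,0,0,0],[0,0,-1,0,0,0],[0,0,-2,0,0,0],[0,0,-2.8,0,0,0],[0,0,-3,0,0,0],[0,0,-3,0,0,0],[0,0,-3,0,0,0]]]' --claw -1

```text
time: 54.62
position: [0.5458, -0.0994, 0.4437]
tool_rot: [0.0, 1.0, 0.001, -0.001]
ft_force: [0.2, -0.2, -0.1]
grip_width: 0.0871
grip_force: 0.0
```

```bash
python3 - <<'E'
from h import *
st(); c=cam("wrist"); np.savez("w16.npz",**c)
print('knob',knob(c,254,200,.165,40))
P=cloud(c); k=cv2.inRange(cv2.cvtColor(c["pixels"],cv2.COLOR_BGR2HSV),(5,90,90),(24,255,255))>0
q=P[k&(P[...,2]>.155)&(P[...,2]<.175)&(np.hypot(P[...,0]-.546,P[...,1]+.099)<.014)]; print('knob top z',len(q),np.median(q[:,2]).round(4), np.linalg.lstsq(np.c_[q[:,:2],np.ones(len(q))],q[:,2],rcond=None)[0].round(3))
s=cam("scene");print('scene knob',knob(s,266,222,.165,25))
# glass shell points: centre & spread at mid height
t=cam("top");P=cloud(t)
for n,(u,v) in dict(salt=(415,218),tum=(593,240)).items(): print(n,P[int(v*.64),int(u*.64)].round(3), cloud(dict(np.load("top0.npz")))[int(v*.64),int(u*.64)].round(3))
d=cv2.absdiff(t["pixels"],np.load("top0.npz")["pixels"]).max(2)
print('change salt/tumbler',d[125:155,250:285].max(),d[140:175,362:400].max())
E
```

```text
t 54.62 p [ 0.5458 -0.0994  0.4437] rv [-0.001  0.003  0.001] F [ 0.2 -0.2 -0.1] w 0.0871 g 0.0
knob (array([ 0.5472, -0.0993,  0.165 ]), (254, 196), array([31.7, 33.5]), array([ 0.5462, -0.1001,  0.167 ]))
knob top z 686 0.1672 [0.022 0.002 0.155]
scene knob (array([ 0.5418, -0.1069,  0.165 ]), (266, 221), array([11.1, 13.7]), array([ 0.5419, -0.1048,  0.1636]))
salt [ 0.742 -0.008  0.082] [ 0.741 -0.007  0.086]
tum [ 0.72  -0.384  0.02 ] [ 0.719 -0.383  0.024]
change salt/tumbler 19 20
```

```bash
python3 - <<'E'
from h import *
for f in("w1","w16"):
    c=dict(np.load(f+".npz"));P=cloud(c);k=cv2.inRange(cv2.cvtColor(c["pixels"],cv2.COLOR_BGR2HSV),(5,90,90),(24,255,255))>0
    q=P[k&(P[...,2]>.155)&(P[...,2]<.175)&(np.hypot(P[...,0]-.546,P[...,1]+.099)<.014)]; print(f,len(q),np.median(q[:,2]).round(4), np.linalg.lstsq(np.c_[q[:,:2],np.ones(len(q))],q[:,2],rcond=None)[0].round(3))
# burger seen through the glass: red/brown colour centroids in scene
s=cam("scene");h=cv2.cvtColor(s["pixels"],cv2.COLOR_BGR2HSV)
for n,lo,hi in(("yellow",(24,60,60),(34,255,255)),("red",(170,60,40),(180,255,255)),("brown",(5,60,40),(20,255,255))):
    m=cv2.inRange(h,lo,hi)[225:275,245:290]; v,u=np.nonzero(m); print(n,len(u),(u.mean()+245).round(1) if len(u) else None,(v.mean()+225).round(1) if len(u) else None)
print('stack axis in scene',[np.round(proj(s,[.5458,-.0995,z]),1).tolist() for z in(.034,.066,.09)])
E
```

```text
w1 1161 0.1673 [ 0.    -0.006  0.167]
w16 686 0.1672 [0.022 0.002 0.155]
yellow 0 None None
red 0 None None
brown 31 266.4 226.4
stack axis in scene [[265.2, 246.0], [265.3, 239.7], [265.4, 234.9]]
```

```bash
python3 -c "
from rig import *
print(hand_in())"
```

```text
the job is handed in; nothing more can be done
None
```

I built the burger in the middle of the plate (plain bottom bun, cheese, bean patty, tomato, seeded top bun), put the dome back over it at its starting height, left the tumbler and salt bottle where they stood, and handed the job in at about 55 s; I couldn't measure the stack through the glass once the dome was down.

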